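# Take the sanitised filling nozzle out of its stand with tongs

## Robot

A 6-joint arm with a two-finger parallel gripper is mounted at the origin on the work surface. World frame = base frame: x ahead of the robot, y to its left, z up, the work surface at z = 0. Lengths are in mm, angles in rad, forces in N, time in s.
With the tool pointing down it reaches from about 350 to 775 mm from the base axis. Payload 7.3 kg.
Tool frame: the origin (TCP) lies at the very end of the fingers, on their centre line; the grasp point (between the pads) lies 19 mm behind it; x points along the fingers, y is the direction in which the jaws open and shut, and the axes are right-handed (so a half turn about x gives the same grasp; the last joint's range is limited). The gripper opens to 92 mm and grips with 3 to 60 N. Pads are 19 mm wide; open, the fingers measure 130 mm over their backs; the gripper's body (75 mm by 190 mm) begins 47 mm behind the grasp point.
Start: joints at [1.118, 0.342, 1.524, -0, 1.275, -0.146], TCP at [158.54, 500.51, 226.741] pointing down, gripper open.
Joint ranges: [-2.53, 2.53], [-0.77, 2.02], [0.04, 2.7], [-1, 4.14], [0.28, 2.66], [-3.11, 3.11]. Speed limits (rad/s): [2.57, 2.57, 3.14, 3.14, 3.14, 3.14].

## Interface

Orientations are given as [roll, pitch, yaw] about the fixed x, y, z axes, in that order (R = Rz(yaw) Ry(pitch) Rx(roll)).
In Python, from plant import bot gives the robot as it stands.
- The arm moves only by the tool step_arm, never from a script. Its argument "targets" is a list that holds one entry, the list of rows, each a list of 4 numbers: the shift along the tool's x, y, z in m, then the turn about the tool's x in degrees. A call has exactly 5 rows; each row is the pose to reach, as a shift and turn from the pose measured when the call began, along the tool's axes at that moment; what a row does not reach only later rows make up. A row lasts 1/12 s, in which the tool goes at most 41.7 mm and 7.16 degrees, less where a joint would pass 70% of its speed; a pose out of reach is approached as far as the arm can. A call with a gripper value outside its range is refused whole. "jaw" is the closure, from 0 (fully open) to 1 (shut), set as the call begins (left out, the last holds). The fingers move at their own pace and stop on an object; the grip force is fixed at half the most. Time passes only in rows, so rows that repeat a pose let the fingers close, or fill a call up. It gives the time, the measured TCP pose, the force and the opening at its end, in the units of the state.
- bot.get_obs(): the state, without advancing time (a new reading comes with each control period).
- bot.capture(name): name is "scene" or "top" or "wrist"; returns a dict with "color" (400x640x3 uint8, red, green, blue), "depth" (400x640 float32, mm along the optical axis (not along the pixel's ray), 0 where there is no reading), "fov_y" (degrees; the focal length in pixels is half the picture's height over the tangent of half this angle, whatever the lens; pixels are square), "cx", "cy" (the principal point, pixels), "rvec" (rotation vector, rad) and "tvec" (3), from world to camera coordinates, as OpenCV has them. Camera axes: x right, y down, z forward; pixel columns grow to the right and rows downward; lengths in mm; the calibration is good to about 2 mm. A picture is of the moment at which its call begins.
- bot.close_job(): hands the job in, once; it reports no verdict.
The state is a dict: "time": time; "joint_positions": joint angles; "dq": joint speeds; "tau": joint torques, N m; "tool_pos": TCP position; "tcp_rot": TCP orientation; "contact_force": force on the tool from outside, world axes, zero at the start; "moment": the same for the moment, N m; "grip_width": finger opening in mm.
Only numpy, scipy, OpenCV 4.12 (cv2) and the standard library are available. Lean on these libraries where they do the work, as an engineer would, in place of code of your own. Each camera call takes 0.05 s, during which the arm holds its last target. There are 200 camera calls.

## Task

In the sausage kitchen, lever the clear cover of the sanitising stand up with the blade of the pallet knife until it swings wide open, then lay the knife down on the table. Pick up the tongs, close them on the tube of the wide filling nozzle (the thicker of the two), lift it and finish while still holding it still in the tongs, about 10 cm or more above the table. The cover and both nozzles are sanitised, so never touch them with the gripper or arm; leave the narrow nozzle standing and the grinder plate, locking ring, spice jar and twine cone where they are.

Things in the scene. Friction and masses are not known exactly. Their poses are not given: they have to be found in the camera images.
- stand: white base of the sanitising stand, 195 (x) by 270 (y) by 30 mm, fixed. Origin at table height; x points away from the robot to the hinge. Its flat top, the deck, is 30 mm above the table, from x = -105 to +90 mm. The clear cover (250 mm wide, top 87 mm above the deck) stands over x = -75 to +75 mm; the deck before it is open
- cover_lip (a point): front lower edge, middle, of the cover's steel lip: a strip 4 mm thick, 180 mm wide, reaching 22 mm forward of the cover's front wall (shut: edge at stand x = -97 mm). Shut, its underside is 40 mm above the table, leaving a 10 mm slot between lip and deck that runs on under the front wall. Moves with the cover
- cover_hinge (a point): middle of the cover's hinge line, which runs along the stand's y, at stand x = +75 mm, 30 mm above the table
- cover (a joint): angle of the cover: 0 shut, grows as the front lifts, stop at 1.75 rad. Sprung: lifting at the lip takes 0.4 to 1 N; it falls shut if let go early; once raised past about 0.4 rad (60 to 70 mm at the lip) it swings open to the stop by itself in 1 to 1.5 s and stays there, behind the hinge
- wide_nozzle: the wide steel filling nozzle, standing on the deck: round foot 46 mm across and 6 mm high, straight tube 32 mm across above it, total height 72 mm, 60 to 130 g. Origin under the centre of its foot, z up
- narrow_nozzle: the narrow steel filling nozzle, same foot and height, tube only 16 mm across, about 50 g. Origin under the centre of its foot
- tongs: steel tongs lying on their side, 240 mm long, 30 mm high, 170 g. Origin at table height midway between the two black grips, near the centre of mass; x points to the tips, z up. Pivot at x = -110, tips at +130 mm. Grips x = -30 to +30 mm, 1 to 30 mm high, open 58 mm over their outsides (66 mm at the front end). Squeezing the grips closes the tongs; a spring (4 to 7 N at the grips) opens them
- tongs_mouth (a point): middle between the flat tip pads of the tongs, 112 mm ahead of the tongs' origin, 15 mm above their underside. Pads 36 mm long, 26 mm high; open gap about 64 mm, 90 mm over the outsides at the very tips; shut gap about 5 mm. On the 32 mm tube the grips are about 42 mm over their outsides
- tong_left (a joint): angle by which the left tong arm is closed: 0 open, 0.135 fully shut, about 0.072 on the wide tube. The right arm follows it
- knife: pallet knife lying flat, 165 mm long, 110 g. Black handle 100 mm long, 22 mm wide, 29 mm high; origin at table height under the middle of the handle; x points to the blade tip, z up. Level steel blade 30 mm wide, 2 mm thick, 55 mm long, its middle 15 mm above the underside
- knife_tip (a point): middle of the straight front edge of the blade, 115 mm ahead of the knife's origin, 15 mm above its underside
- grinder_plate: bystander: grinder plate, steel disc 62 mm across, 10 mm high, lying flat; origin under its centre
- lock_ring: bystander: steel locking ring, 66 mm across, 12 mm high, lying flat; origin under its centre
- spice_jar: bystander: glass spice jar, 48 mm across, 85 mm high; origin under its centre
- twine_cone: bystander: cardboard-brown cone of twine, 68 mm across at the foot, 85 mm high; origin under its centre
Things that resemble listed ones, but are neither listed nor needed, are in the scene too. Of the things that look like the knife, take the one that is farthest from the robot's base at the start.

How it is judged (in metres and radians):
On the way, in this order (a step that is already met when the one before it is completed fails the run):
1. the knife lifts the cover: blade pressing on it with the cover more than 0.1 rad up (value of joint cover above 0.1 rad and contact force between knife and cover above 0.1 N), for 0.05 s.
2. the cover stands wide open (more than 1.4 rad) (value of joint cover above 1.4 rad), for 0.2 s.
3. the tongs, held by the gripper, have lifted the wide nozzle off the deck (its foot 45 mm above the table) (height (world z) of wide_nozzle above 0.045 m and contact force between tongs and wide_nozzle above 0.5 N and contact force between the fingers and tongs above 0.5 N and contact force between each of the arm, the fingers, stand, knife, narrow_nozzle and wide_nozzle below 0.05 N), for 0.2 s.
At the end, for the whole second after the job is handed in: the tongs, in the gripper, alone hold the wide nozzle still (< 0.05 m/s), foot over 80 mm above the table; cover open beyond 1.4 rad; knife released on the table (origin below 30 mm, off the stand); narrow nozzle upright (0.2 rad) on the deck (height (world z) of wide_nozzle above 0.08 m and contact force between tongs and wide_nozzle above 0.5 N and contact force between the fingers and tongs above 0.5 N and contact force between each of the arm, the fingers, stand, knife, narrow_nozzle and wide_nozzle below 0.05 N and linear speed of wide_nozzle below 0.05 m/s and value of joint cover above 1.4 rad and height (world z) of knife below 0.03 m and contact force between each of the fingers, the arm, stand and knife below 0.05 N and angle between narrow_nozzle's own z axis and vertical below 0.2 rad and height (world z) of narrow_nozzle above 0.025 m); the arm keeps its last pose, push and grip.
It fails at once if the gripper or arm touches the cover (over 0.5 N) (contact force between any of the fingers, the arm and cover above 0.5 N).
It fails at once if the gripper or arm touches a nozzle (over 0.3 N) (contact force between any of the fingers, the arm and wide_nozzle above 0.3 N or contact force between any of the fingers, the arm and narrow_nozzle above 0.3 N).
It fails at once if the narrow nozzle is knocked over (tilted more than 0.6 rad) (angle between narrow_nozzle's own z axis and vertical above 0.6 rad).
It fails at once if a bystander is moved more than 40 mm (distance of any of grinder_plate, lock_ring, spice_jar, twine_cone from where it was at the start of the episode above 0.04 m).
It also fails if it takes over 72 s, if anything falls off the work surface, if the arm or the gripper's body presses on something with over 40 N, if the wrist force passes 120 N, or if a joint passes its speed limit or range.

## Working session

There is one attempt and no reset: what is moved stays moved. The work goes in short steps, Python scripts to look and compute and a tool call to move; the robot and the scene stay as the last step left them, time stands still between calls to the robot, and variables do not carry over. Pictures are saved under pics/ and viewed, about 8 in all and at most 12, crops included, and the job is handed in when it is done.

Besides the shell and the picture viewer there is one more tool, called after "Request:" as name(argument=value, ...), one argument or row to a line, values as JSON. step_arm: Moves the arm, as the interface text tells. Its arguments: {"type":"object","properties":{"targets":{"type":"array","items":{"type":"array","items":{"type":"array","items":{"type":"number"}}}},"jaw":{"type":"number"}},"required":["targets"]}

```bash
ls; mkdir -p pics
cat > h.py <<'E'
import numpy as np, cv2
from plant import bot
def cap(n):
    c=bot.capture(n); c['f']=200/np.tan(np.radians(c['fov_y'])/2); c['R']=cv2.Rodrigues(np.array(c['rvec'],float))[0]; c['t']=np.array(c['tvec'],float).ravel(); return c
def ray(c,u,v,z):
    "pixel -> world point on plane z"
    d=c['R'].T@np.array([(u-c['cx'])/c['f'],(v-c['cy'])/c['f'],1]); o=-c['R'].T@c['t']
    return o+d*(z-o[2])/d[2]
def cloud(c):
    v,u=np.mgrid[:400,:640]; z=c['depth'].astype(float)
    p=np.stack([(u-c['cx'])/c['f']*z,(v-c['cy'])/c['f']*z,z],-1)
    return (p-c['t'])@c['R']
def proj(c,P):
    q=c['R']@np.array(P,float)+c['t']; return q[0]/q[2]*c['f']+c['cx'],q[1]/q[2]*c['f']+c['cy']
def save(c,name,crop=None,s=1):
    im=c['color'][...,::-1]
    if crop: im=im[crop[1]:crop[3],crop[0]:crop[2]]
    cv2.imwrite('pics/'+name,cv2.resize(im,None,fx=s,fy=s,interpolation=cv2.INTER_CUBIC))
E
python3 - <<'E'
from h import *
import pickle
for n in ('top','scene'):
    c=cap(n); pickle.dump(c,open(n+'.pkl','wb')); save(c,n+'0.png',None,1.25)
    print(n,c['f'],-c['R'].T@c['t'])
print(bot.get_obs())
E
```

```text
pics
top 410.4758639300854 [ 4.22794882e+02 -2.19649463e-01  1.07948162e+03]
scene 446.3029497194095 [1364.02977308  231.13215851  705.55077775]
{'time': 0.1, 'joint_positions': array([ 1.11797903e+00,  3.42636163e-01,  1.52486368e+00, -1.03151687e-05,
        1.27538249e+00, -1.46054733e-01]), 'dq': array([ 5.86772255e-04,  3.14938571e-08, -1.96079574e-03, -1.50919057e-03,
        6.17977111e-04, -1.32260807e-03]), 'tau': array([ 1.97666013e-03, -4.31998301e+01, -2.44697267e+01,  7.19775120e-02,
        5.24438848e-02, -2.83681942e-05]), 'tool_pos': array([158.3989738 , 500.18690552, 226.14339198]), 'tcp_rot': array([-1.70920249,  1.5695066 , -2.01596204]), 'contact_force': array([-1.02870058,  0.12162974,  0.14988352]), 'moment': array([-0.00511065,  0.00628782,  0.01314607]), 'grip_width': 91.98293457024046}
```

View pics/top0.png

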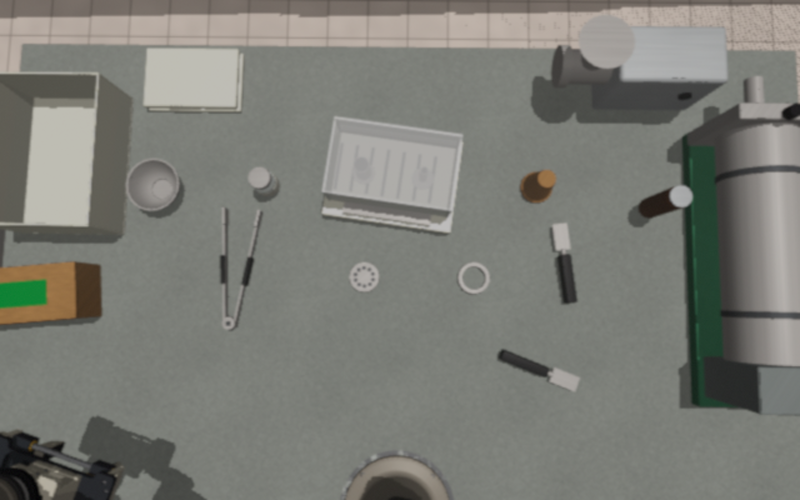

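View pics/scene0.png

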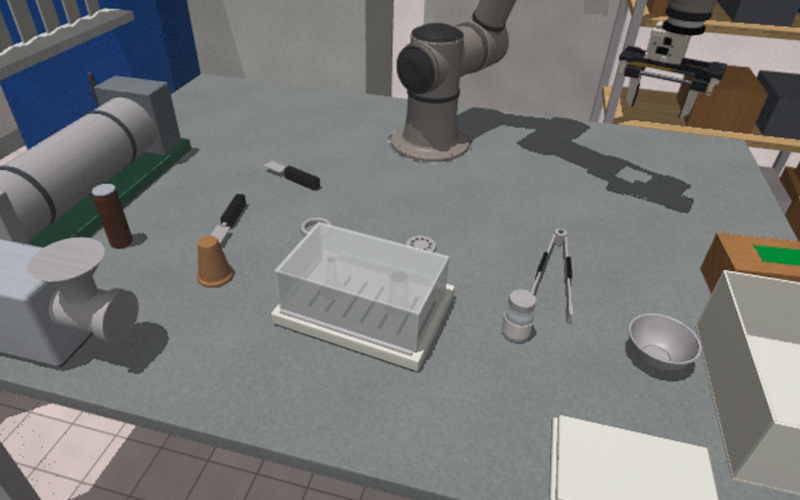

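The knife-like candidates, in the 800×500 top picture, are the far knife at (565,262) and the near one at (540,370). The far one is the right choice. The tongs are at (240,265), the stand at (392,175), the wide nozzle at (365,170) and the narrow one at (425,177). The jar is at (262,180), the cone at (538,185), the plate at (364,277) and the ring at (474,278).

Run:
```python
from h import *
import pickle
c=pickle.load(open('top.pkl','rb')); im=c['color'].astype(int)
m=(im.max(2)<60).astype(np.uint8)
n,l,st,ce=cv2.connectedComponentsWithStats(m)
for i in range(1,n):
    if 40<st[i,4]<800:
        ys,xs=np.where(l==i); r=cv2.minAreaRect(np.c_[xs,ys].astype(np.float32))
        print(st[i],r[0],r[1],r[2],ray(c,*r[0],22).round(1))
P=cloud(c)
print('deck z',P[185:190,265:355:15,2].round(0))
a=c['color'][80:200,240:390]; b=c['color'][150:270,400:550];
o=np.hstack([a,b])[...,::-1]
o=cv2.resize(o,None,fx=2.66,fy=2.66,interpolation=cv2.INTER_CUBIC); cv2.imwrite('pics/crop1.png',o)
```

```text
[542  74  12   7  72] (547.5, 77.0) (6.0, 11.0) 90.0 [ 856.8 -593.5   22. ]
[626  83  14  14 133] (633.4000854492188, 89.80003356933594) (9.838698387145996, 15.205260276794434) 63.43495178222656 [ 824.3 -815.6   22. ]
[546 108   7  41 215] (549.0, 128.0) (40.0, 6.0) 90.0 [ 719.4 -592.4   22. ]
[571 135  29  17 162] (583.3203125, 138.0006103515625) (13.576193809509277, 30.293407440185547) 60.75117111206055 [ 693.9 -679.8   22. ]
[511 152  31  23 392] (524.6390380859375, 164.23374938964844) (16.15384864807129, 28.846158981323242) 67.38013458251953 [ 622.8 -526.3   22. ]
[177 205   3  21  62] (178.0, 215.0) (20.0, 2.0) 90.0 [478.  369.4  22. ]
[446 204  15  39 365] (452.73992919921875, 222.68002319335938) (38.325191497802734, 10.040916442871094) 81.8698959350586 [ 468.8 -338.8   22. ]
[194 206   9  23  90] (197.9176483154297, 216.87057495117188) (4.121678829193115, 22.56077003479004) 12.52880859375 [473.9 317.4  22. ]
[399 280  40  21 318] (418.1405944824219, 290.42767333984375) (40.30216598510742, 7.95753288269043) 22.166345596313477 [ 296.4 -249.2   22. ]
[ 35 354  16   9  65] (42.65000534057617, 356.04998779296875) (13.914020538330078, 8.538147926330566) 18.434947967529297 [116.7 696.1  22. ]
[290 383  48  17 548] (313.4999694824219, 390.9999694824219) (46.99999237060547, 15.999998092651367) -0.0 [46.3 11.3 22. ]
deck z [[ 1.  3.  2.  2. -2. -0.]
 [ 2.  1.  2.  0.  1.  1.]
 [ 4. -1. -1. -2.  0.  1.]
 [-0.  3.  0.  1. -3. -0.]
 [ 3.  2.  1.  4. -4. -2.]]
```

View pics/crop1.png

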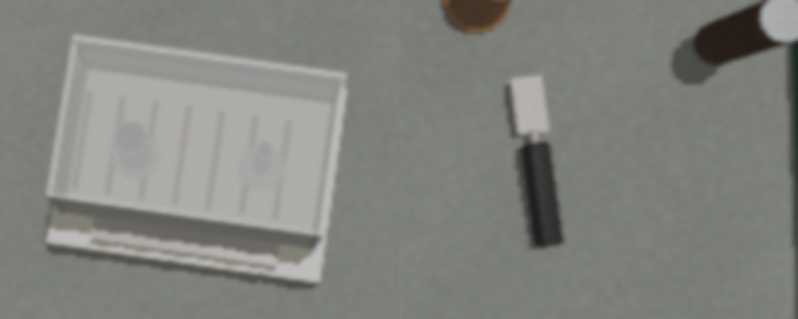

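Run:
```python
from h import *
import pickle
c=pickle.load(open('top.pkl','rb')); s=pickle.load(open('scene.pkl','rb'))
A=lambda x,y:(240+x/2.66-.3,80+y/2.66-.3); B=lambda x,y:(400+(x-399)/2.66-.3,150+y/2.66-.3)
def g(n,p,z): print(n,np.round(p,1),ray(c,*p,z)[:2].round(1))
g('deckL',A(47,244),30);g('deckR',A(320,282),30)
for q in ((72,37),(346,73),(322,237),(47,196)): g('covertop',A(*q),117)
g('widetop',A(130,135),102);g('widefoot',A(139,158),33);g('nartop',A(264,152),102);g('narfoot',A(257,170),33)
g('kback',B(547,246),29);g('kfront',B(537,145),29);g('ktip',B(526,77),15)
for n,p,z in (('pivot',(228,323),15),('tipL',(224,209),30),('tipR',(260,211),30),('gripL',(223,269),30),('gripR',(248,271),30),('plate',(364,277),10),('ring',(474,278),12),('jartop',(261,176),85),('conetop',(546,178),85)): g(n,np.array(p)/1.25,z)
for n,p,z in (('sdeckL',(453,290),30),('sdeckR',(420,362),25),('sc',(273,312),30)):
    print(n,ray(s,*(np.array(p)/1.25),z)[:2].round(1))
for n,p,z in (('wtop',(399,275),102),('ntop',(331,260),102)): print(n,ray(s,*(np.array(p)/1.25),z)[:2].round(1))
```

```text
deckL [257.4 171.4] [593.5 165.3]
deckR [360.  185.7] [ 559.9 -100.4]
covertop [266.8  93.6] [769.9 134.2]
covertop [369.8 107.1] [ 739.  -114.5]
covertop [360.8 168.8] [588.9 -93.6]
covertop [257.4 153.4] [622.9 152.8]
widetop [288.6 130.5] [683.6  80.7]
widefoot [292.  139.1] [679.2  77.1]
nartop [338.9 136.8] [669.2 -41.9]
narfoot [336.3 143.6] [668.6 -38.2]
kback [455.3 242.2] [ 419.2 -342.4]
kfront [451.6 204.2] [ 515.6 -334.3]
ktip [447.4 178.6] [ 583.5 -329.1]
pivot [182.4 258.4] [366.3 355.2]
tipL [179.2 167.2] [602.  369.3]
tipR [208.  168.8] [598.7 293.9]
gripL [178.4 215.2] [477.  365.6]
gripR [198.4 216.8] [473.7 313.7]
plate [291.2 221.6] [465.8  76.3]
ring [379.2 222.4] [ 467.1 -152.3]
jartop [208.8 140.8] [659.7 279.3]
conetop [436.8 142.4] [ 662.4 -282.8]
sdeckL [607.7 165.9]
sdeckR [783.3 143.4]
sc [ 748.7 -121.2]
wtop [676.7  80.4]
ntop [670.9 -40.8]
```

```bash
cat >> h.py <<'E'
from scipy.spatial.transform import Rotation as Ro
def pose():
    o=bot.get_obs(); R=Ro.from_euler('xyz',o['tcp_rot']).as_matrix(); return o,R,np.array(o['tool_pos'])
def plan(*wps):
    "wps: (x,y,z,yaw) of TCP, yaw = direction square to the jaws; prints tool-frame shift from the previous wp"
    o,R,p=pose(); print('t',round(o['time'],2),'tcp',p.round(1),'F',np.round(o['contact_force'],1),'w',round(o['grip_width'],1),'q',np.round(o['joint_positions'],2),'xax',R[:,0].round(3))
    f=R[:,2]; print('yaw z-axis',round(np.arctan2(f[1],f[0]),3))
    for x,y,z,yaw in wps:
        d=R.T@(np.array([x,y,z])-p)/1000
        best=None
        f=R[:,2]; a=np.arctan2(f[1],f[0]); t=yaw-a      # world yaw change
        t=(t+np.pi/2)%np.pi-np.pi/2
        ang=-t  # tool x down
        print('shift',d.round(4),'turn',round(np.degrees(ang),2))
        R=R@Ro.from_euler('x',ang).as_matrix(); p=np.array([x,y,z])
E
python3 -c "
from h import *
plan((430,300,226,-.3),(430,0,200,.0),(484,-337,120,.081))"
```

```text
t 0.1 tcp [158.4 500.2 226.1] F [-1.   0.1  0.1] w 92.0 q [ 1.12  0.34  1.52 -0.    1.28 -0.15] xax [-0.001 -0.001 -1.   ]
yaw z-axis -0.307
shift [ 2.000e-04 -1.088e-01  3.194e-01] turn -0.39
shift [ 0.0263 -0.2866  0.0887] turn -17.19
shift [ 0.0804 -0.3369  0.054 ] turn -4.64
```

Request:
step_arm(
  targets=[
    [[0, -0.054, 0.16, 0], [0, -0.054, 0.16, 0], [0, -0.054, 0.16, 0], [0, -0.054, 0.16, 0], [0, -0.054, 0.16, 0]],
  ],
  jaw=0,
)

```text
time: 0.52
tool_pos: [299.3, 396.7, 225.8]
tcp_rot: [-0.959, 1.567, -1.271]
contact_force: [1.2, 0.8, -0.6]
grip_width: 91.8
```

Request:
step_arm(
  targets=[
    [[0, -0.054, 0.16, 0], [0, -0.054, 0.16, 0], [0, -0.054, 0.16, 0], [0, -0.054, 0.16, 0], [0, -0.054, 0.16, 0]],
  ],
)

```text
time: 0.93
tool_pos: [439.0, 292.8, 225.8]
tcp_rot: [-0.782, 1.565, -1.099]
contact_force: [0.3, -0.2, 0.5]
grip_width: 91.8
```

Request:
step_arm(
  targets=[
    [[0.01, -0.143, 0.044, -8.6], [0.01, -0.143, 0.044, -8.6], [0.01, -0.143, 0.044, -8.6], [0.01, -0.143, 0.044, -8.6], [0.01, -0.143, 0.044, -8.6]],
  ],
)

```text
time: 1.35
tool_pos: [435.6, 139.2, 215.9]
tcp_rot: [-1.315, 1.564, -1.486]
contact_force: [0.9, 0.8, -0.1]
grip_width: 91.6
```

Request:
step_arm(
  targets=[
    [[0.01, -0.143, 0.044, -8.6], [0.01, -0.143, 0.044, -8.6], [0.01, -0.143, 0.044, -8.6], [0.01, -0.143, 0.044, -8.6], [0.01, -0.143, 0.044, -8.6]],
  ],
)

```text
time: 1.77
tool_pos: [455.3, -13.6, 206.4]
tcp_rot: [-1.51, 1.562, -1.535]
contact_force: [0.4, 0.3, 0.1]
grip_width: 91.9
```

Request:
step_arm(
  targets=[
    [[0, -0.168, 0.0, -2], [0, -0.168, 0.0, -2], [0, -0.168, 0.0, -2], [0, -0.168, 0.0, -2], [0, -0.168, 0.0, -2]],
  ],
)

```text
time: 2.18
tool_pos: [451.4, -186.0, 207.7]
tcp_rot: [-1.501, 1.56, -1.495]
contact_force: [-0.5, -0.6, 0.1]
grip_width: 92.0
```

Request:
step_arm(
  targets=[
    [[0, -0.168, 0.0, -2], [0, -0.168, 0.0, -2], [0, -0.168, 0.0, -2], [0, -0.168, 0.0, -2], [0, -0.168, 0.0, -2]],
  ],
)

```text
time: 2.6
tool_pos: [452.8, -358.7, 208.8]
tcp_rot: [-1.519, 1.558, -1.481]
contact_force: [-1.8, 1.5, -0.9]
grip_width: 91.7
```

Run:
```python
from h import *
import pickle
c=cap('wrist'); pickle.dump(c,open('w1.pkl','wb')); save(c,'w1.png')
im=c['color'].astype(int)
m=cv2.inRange(c['color'],(0,0,0),(55,55,55)); n,l,st,ce=cv2.connectedComponentsWithStats(m)
for i in range(1,n):
    if st[i,4]>800:
        ys,xs=np.where(l==i); r=cv2.minAreaRect(np.c_[xs,ys].astype(np.float32)); print(st[i],r)
print([np.round(proj(c,p),0) for p in ((484,-337,29),(583.5,-329,15),(419,-342,29))])
plan((484,-337,120,.081))
```

```text
[   0    0   72  234 9002] ((35.5, 116.5), (233.0, 71.0), 90.0)
[    0     0   640   400 72720] ((319.5, 199.5), (399.0, 639.0), 90.0)
[ 380    2  103   66 3166] ((430.56756591796875, 35.9981689453125), (101.55291748046875, 33.105892181396484), 25.016895294189453)
[ 319  154   25   90 1752] ((331.4470520019531, 198.311767578125), (88.8912582397461, 20.784751892089844), 85.60128784179688)
[array([336., 213.]), array([338., 287.]), array([335., 155.])]
t 2.65 tcp [ 452.8 -356.7  208.6] F [-0.3  0.3 -0. ] w 91.8 q [-0.8   0.45  1.41 -0.01  1.27 -2.4 ] xax [ 0.001 -0.011 -1.   ]
yaw z-axis 0.038
shift [0.0884 0.0195 0.0319] turn -2.48
```

View pics/w1.png

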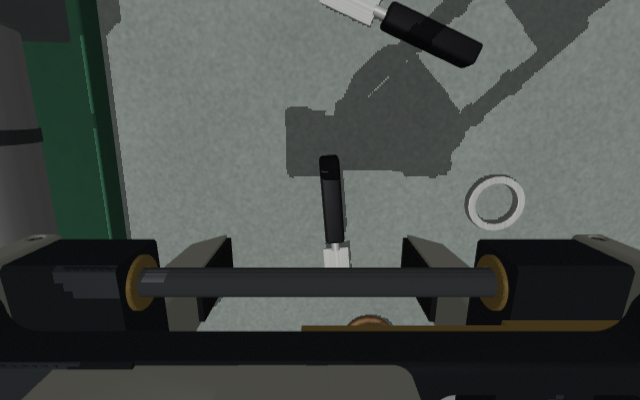

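Run:
```python
from h import *
import pickle
c=pickle.load(open('w1.pkl','rb'))
P=cloud(c); m=cv2.inRange(c['color'],(0,0,0),(55,55,55))>0
w=np.zeros_like(m); w[150:246,315:348]=1; Q=P[m&w&(P[...,2]>20)&(P[...,2]<36)]
r=cv2.minAreaRect(Q[:,:2].astype(np.float32)); print(len(Q),r,Q[:,2].mean())
a=ray(c,329.5,156,29);b=ray(c,335,243,29); print(a,b,np.arctan2(b[1]-a[1],b[0]-a[0]))
plan((484,-338,100,.081))
```

```text
1678 ((470.4093017578125, -342.4823913574219), (99.06421661376953, 21.876394271850586), 7.049987316131592) 27.89736496777098
[ 420.56645258 -347.39559484   29.        ] [ 519.37804848 -336.3502769    29.        ] 0.11131948101394175
t 2.65 tcp [ 452.8 -356.7  208.6] F [-0.3  0.3 -0. ] w 91.8 q [-0.8   0.45  1.41 -0.01  1.27 -2.4 ] xax [ 0.001 -0.011 -1.   ]
yaw z-axis 0.038
shift [0.1084 0.0187 0.0319] turn -2.48
```

Request:
step_arm(
  targets=[
    [[0.08, 0.018, 0.032, -3.8], [0.14, 0.018, 0.032, -3.8], [0.14, 0.018, 0.032, -3.8], [0.14, 0.018, 0.032, -3.8], [0.14, 0.018, 0.032, -3.8]],
  ],
)

```text
time: 3.07
tool_pos: [482.8, -333.7, 63.1]
tcp_rot: [-2.884, 1.563, -2.778]
contact_force: [-0.6, 1.0, 0.2]
grip_width: 91.7
```

```bash
python3 -c "
from h import *
plan((484,-339.5,6,.105))"
```

```text
t 3.07 tcp [ 482.8 -333.7   63.1] F [-0.6  1.   0.2] w 91.7 q [-0.73  0.62  1.55 -0.01  0.98 -2.4 ] xax [-0.007 -0.003 -1.   ]
yaw z-axis 0.106
shift [ 0.0571 -0.0058  0.001 ] turn 0.06
```

Request:
step_arm(
  targets=[
    [[0.02, -0.005, 0.001, 0], [0.045, -0.005, 0.001, 0], [0.057, -0.005, 0.001, 0], [0.057, -0.005, 0.001, 0], [0.057, -0.005, 0.001, 0]],
  ],
)

```text
time: 3.48
tool_pos: [484.4, -338.3, 7.2]
tcp_rot: [-2.84, 1.563, -2.733]
contact_force: [0.1, 0.2, 0.6]
grip_width: 91.8
```

Request:
step_arm(
  targets=[
    [[0, 0, 0, 0], [0, 0, 0, 0], [0, 0, 0, 0], [0, 0, 0, 0], [0, 0, 0, 0]],
  ],
  jaw=1,
)

```text
time: 3.9
tool_pos: [484.6, -338.5, 7.8]
tcp_rot: [-2.722, 1.564, -2.616]
contact_force: [-0.3, -0.9, 0.1]
grip_width: 63.1
```

Request:
step_arm(
  targets=[
    [[0, 0, 0, 0], [0, 0, 0, 0], [0, 0, 0, 0], [0, 0, 0, 0], [0, 0, 0, 0]],
  ],
)

```text
time: 4.32
tool_pos: [484.5, -338.5, 7.7]
tcp_rot: [-2.739, 1.564, -2.632]
contact_force: [-0.1, -0.1, 0.5]
grip_width: 29.9
```

```bash
python3 -c "
from h import *
plan((484,-339.5,80,.105),(484,-200,80,-0.125))"
```

```text
t 4.32 tcp [ 484.5 -338.5    7.7] F [-0.1 -0.1  0.5] w 29.9 q [-0.74  0.71  1.57 -0.01  0.87 -2.41] xax [-0.006 -0.003 -1.   ]
yaw z-axis 0.106
shift [-0.0723 -0.0011 -0.0011] turn 0.08
shift [-0.0005  0.1387  0.0146] turn 13.18
```

Request:
step_arm(
  targets=[
    [[0, 0, 0, 0], [0, 0, 0, 0], [0, 0, 0, 0], [0, 0, 0, 0], [0, 0, 0, 0]],
  ],
)

```text
time: 4.73
tool_pos: [484.6, -338.6, 7.7]
tcp_rot: [-2.708, 1.564, -2.602]
contact_force: [-0.9, 0.3, 0.6]
grip_width: 21.7
```

Request:
step_arm(
  targets=[
    [[-0.02, 0, 0, 0], [-0.05, 0, 0, 0], [-0.07, 0, 0, 0], [-0.07, 0, 0, 0], [-0.07, 0, 0, 0]],
  ],
)

```text
time: 5.15
tool_pos: [485.3, -338.5, 78.4]
tcp_rot: [-2.454, 1.564, -2.347]
contact_force: [-0.8, 0.6, -1.6]
grip_width: 21.8
```

```bash
python3 -c "
from h import *
plan((470,-145,77,-0.01),(457,47.6,77,-0.125))"
```

```text
t 5.15 tcp [ 485.3 -338.5   78.4] F [-0.8  0.6 -1.6] w 21.8 q [-0.73  0.61  1.52 -0.01  1.01 -2.41] xax [-0.005 -0.005 -1.   ]
yaw z-axis 0.106
shift [0.0006 0.1941 0.0053] turn 6.67
shift [-0.0008  0.1925 -0.0149] turn 6.59
```

Request:
step_arm(
  targets=[
    [[0, 0.194, 0.005, 6.7], [0, 0.194, 0.005, 6.7], [0, 0.194, 0.005, 6.7], [0, 0.194, 0.005, 6.7], [0, 0.194, 0.005, 6.7]],
  ],
)

```text
time: 5.57
tool_pos: [467.2, -141.1, 75.8]
tcp_rot: [-2.942, 1.561, -2.951]
contact_force: [0.9, 0.6, -1.2]
grip_width: 21.6
```

Request:
step_arm(
  targets=[
    [[0, 0.16, -0.015, 6.6], [0, 0.185, -0.015, 6.6], [0, 0.185, -0.015, 6.6], [0, 0.185, -0.015, 6.6], [0, 0.185, -0.015, 6.6]],
  ],
)

```text
time: 5.98
tool_pos: [451.5, 47.4, 74.0]
tcp_rot: [-2.958, 1.557, -3.082]
contact_force: [0.0, -0.4, -1.1]
grip_width: 21.6
```

Run:
```python
from h import *
import pickle
plan((457,47.6,28,-0.125))
t=cap('top'); pickle.dump(t,open('t2.pkl','wb'));s=cap('scene'); pickle.dump(s,open('s2.pkl','wb'))
w=cap('wrist'); pickle.dump(w,open('w2.pkl','wb'))
a=cv2.resize(t['color'][100:260,220:420],(0,0),fx=2,fy=2);b=cv2.resize(s['color'][100:260,200:400],(0,0),fx=2,fy=2)
cv2.imwrite('pics/k2.png',np.hstack([np.vstack([a,b]),cv2.resize(w['color'],(400,640))[:,:]])[...,::-1][:600] if 0 else np.hstack([a,b])[...,::-1])
save(w,'w2.png')
```

```text
t 5.98 tcp [451.5  47.4  74. ] F [ 0.  -0.4 -1.1] w 21.6 q [-0.06  0.42  1.9  -0.    0.83 -1.51] xax [-0.013 -0.001 -1.   ]
yaw z-axis -0.123
shift [0.0459 0.001  0.006 ] turn 0.09
```

View pics/k2.png

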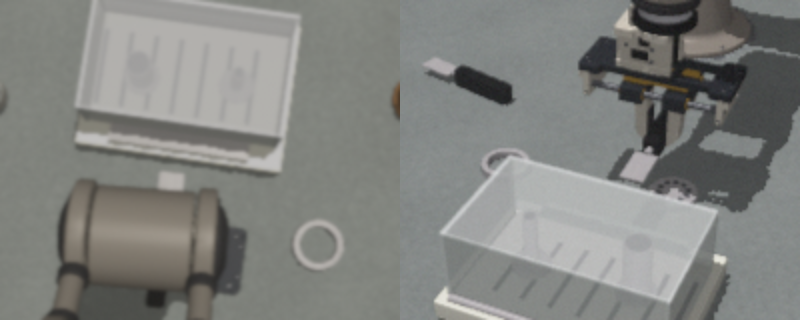

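Run:
```python
from h import *
import pickle
for n,box in (('t2',(298,186,313,196)),('s2',(308,172,330,192))):
    c=pickle.load(open(n+'.pkl','rb')); P=cloud(c); m=c['color'].min(2)>150
    w=np.zeros_like(m); w[box[1]:box[3],box[0]:box[2]]=1; Q=P[m&w]; Q=Q[np.abs(Q[:,2]-np.median(Q[:,2]))<12]
    print(n,len(Q),np.median(Q[:,2]),Q.mean(0),Q[:,:2].min(0),Q[:,:2].max(0),
      'slope z/x',np.polyfit(Q[:,0],Q[:,2],1)[0])
    if n=='t2':
        print('tip',ray(c,305.3,185.8,81))
        # deck front strip height check
        D=P[150:190,255:365]; k=(np.abs(D[...,2]-30)<8)&(D[...,0]<600); print('deck',k.sum(),np.median(D[k][:,2]))
    v,u=np.where(m&w); print(u.min(),u.max(),v.min(),v.max())
```

```text
t2 98 83.28560508653942 [540.56520615  37.81912393  83.14660416] [530.50427018  24.11161417] [550.82793719  51.27506375] slope z/x 0.02571239754193968
tip [551.17935214  38.40157886  81.        ]
deck 578 30.630068926696474
299 311 186 194
s2 157 82.29160237605417 [522.03485893  42.03074172  82.44572932] [487.80547516  25.66952614] [549.61491275  57.50822674] slope z/x -0.013362910503679985
308 327 174 191
```

Request:
step_arm(
  targets=[
    [[0.02, 0, 0, 0], [0.046, 0, 0, 0], [0.046, 0, 0, 0], [0.046, 0, 0, 0], [0.046, 0, 0, 0]],
  ],
)

```text
time: 6.55
tool_pos: [452.2, 44.9, 28.6]
tcp_rot: [-2.887, 1.558, -3.009]
contact_force: [-1.0, 0.2, -0.6]
grip_width: 21.8
```

Request:
step_arm(
  targets=[
    [[0, 0, 0, 0], [0, 0, 0, 0], [0, 0, 0, 0], [0, 0, 0, 0], [0, 0, 0, 0]],
  ],
)

```text
time: 6.97
tool_pos: [452.4, 44.9, 29.0]
tcp_rot: [-2.874, 1.559, -2.996]
contact_force: [0.0, 0.2, -1.0]
grip_width: 22.1
```

Run:
```python
from h import *
import pickle
plan((523.5,39.2,27.7,-0.125))
c=cap('top');box=(290,180,320,196)
P=cloud(c); m=c['color'].min(2)>150
w=np.zeros_like(m); w[box[1]:box[3],box[0]:box[2]]=1; Q=P[m&w&(P[...,2]>24)&(P[...,0]<565)]; print(len(Q),np.median(Q[:,2]),Q.mean(0),Q.min(0),Q.max(0))
```

```text
t 6.97 tcp [452.4  44.9  29. ] F [ 0.   0.2 -1. ] w 22.1 q [-0.07  0.5   1.94 -0.    0.71 -1.51] xax [-0.012 -0.002 -1.   ]
yaw z-axis -0.122
shift [0.0004 0.0031 0.0713] turn 0.16
89 37.97338877463647 [541.71988551  35.34368311  37.93300897] [532.51311449  20.08019013  32.49361144] [551.19203639  50.45130907  42.15733153]
```

Request:
step_arm(
  targets=[
    [[0.001, 0.002, 0.015, 0], [0.001, 0.002, 0.03, 0], [0.001, 0.002, 0.045, 0], [0.001, 0.002, 0.058, 0], [0.001, 0.002, 0.071, 0]],
  ],
)

```text
time: 7.43
tool_pos: [523.6, 38.2, 27.0]
tcp_rot: [-2.876, 1.559, -2.998]
contact_force: [0.2, 0.0, -1.6]
grip_width: 22.0
```

Run:
```python
from h import *
import pickle
plan((523.5,39.2,27.7,-0.125))
c=cap('top');s=cap('scene')
a=cv2.resize(c['color'][100:260,220:420],(0,0),fx=2,fy=2);b=cv2.resize(s['color'][100:300,200:400],(0,0),fx=2,fy=1.6)
cv2.imwrite('pics/k3.png',np.hstack([a,b])[...,::-1])
```

```text
t 7.43 tcp [523.6  38.2  27. ] F [ 0.2  0.  -1.6] w 22.0 q [-0.07  0.59  1.75 -0.    0.81 -1.52] xax [-0.012 -0.002 -1.   ]
yaw z-axis -0.122
shift [-0.0007  0.001  -0.0003] turn 0.17
```

View pics/k3.png

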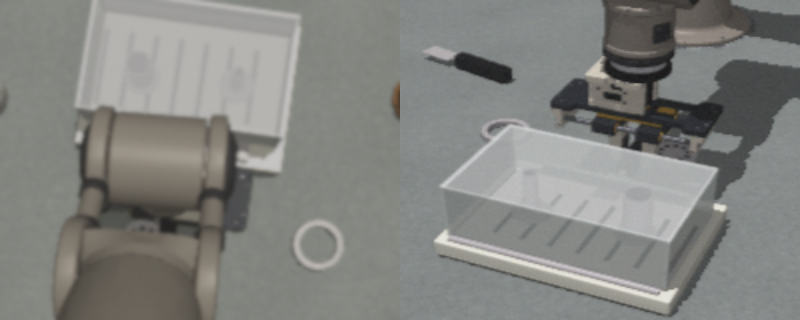

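Request:
step_arm(
  targets=[
    [[-0.008, 0, 0, 0], [-0.018, 0, 0, 0], [-0.028, 0, 0, 0], [-0.038, 0, 0, 0], [-0.048, 0, 0, 0]],
  ],
)

```text
time: 7.95
tool_pos: [525.3, 38.1, 76.7]
tcp_rot: [-2.797, 1.562, -2.919]
contact_force: [-0.2, 0.7, -2.3]
grip_width: 21.8
```

Request:
step_arm(
  targets=[
    [[-0.01, 0, 0, 0], [-0.022, 0, 0, 0], [-0.034, 0, 0, 0], [-0.046, 0, 0, 0], [-0.055, 0, 0, 0]],
  ],
)

```text
time: 8.37
tool_pos: [526.0, 38.2, 133.9]
tcp_rot: [-2.713, 1.564, -2.835]
contact_force: [-0.1, 0.3, -0.4]
grip_width: 21.7
```

Request:
step_arm(
  targets=[
    [[0, 0, 0, 0], [0, 0, 0, 0], [0, 0, 0, 0], [0, 0, 0, 0], [0, 0, 0, 0]],
  ],
)

```text
time: 8.78
tool_pos: [525.5, 38.3, 133.2]
tcp_rot: [-2.781, 1.562, -2.903]
contact_force: [-1.0, -0.1, -1.1]
grip_width: 22.0
```

Request:
step_arm(
  targets=[
    [[0, 0, 0, 0], [0, 0, 0, 0], [0, 0, 0, 0], [0, 0, 0, 0], [0, 0, 0, 0]],
  ],
)

```text
time: 9.2
tool_pos: [525.5, 38.3, 133.1]
tcp_rot: [-2.783, 1.562, -2.905]
contact_force: [-0.7, -0.3, -0.6]
grip_width: 21.7
```

Request:
step_arm(
  targets=[
    [[0, 0, 0, 0], [0, 0, 0, 0], [0, 0, 0, 0], [0, 0, 0, 0], [0, 0, 0, 0]],
  ],
)

```text
time: 9.62
tool_pos: [525.5, 38.3, 133.1]
tcp_rot: [-2.784, 1.562, -2.906]
contact_force: [-0.1, 0.2, -0.8]
grip_width: 21.8
```

Run:
```python
from h import *
import pickle
plan((460,-140,100,-0.01),(484,-339.5,100,.1))
c=cap('top');s=cap('scene')
a=cv2.resize(c['color'][100:260,220:420],(0,0),fx=2,fy=2);b=cv2.resize(s['color'][100:300,200:400],(0,0),fx=2,fy=1.6)
cv2.imwrite('pics/k4.png',np.hstack([a,b])[...,::-1])
```

```text
t 9.62 tcp [525.5  38.3 133.1] F [-0.1  0.2 -0.8] w 21.8 q [-0.07  0.44  1.65 -0.    1.06 -1.52] xax [-0.008 -0.002 -1.   ]
yaw z-axis -0.122
shift [ 0.034  -0.1848 -0.043 ] turn -6.43
shift [ 0.0002 -0.1993  0.026 ] turn -6.3
```

View pics/k4.png

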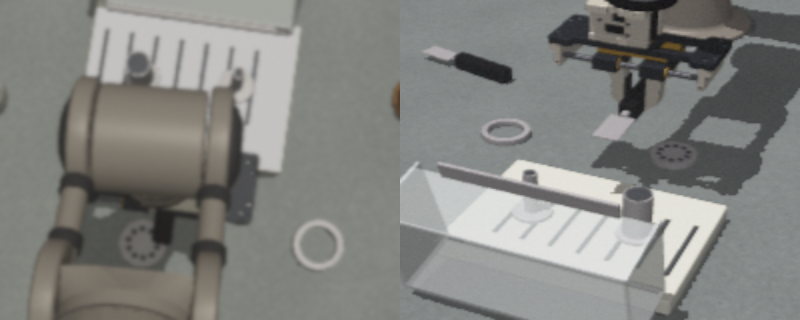

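The cover is wide open and both nozzles are standing. I'll lay the knife back where it was.

Request:
step_arm(
  targets=[
    [[0, 0, -0.04, 0], [0.02, -0.05, -0.043, 0], [0.03, -0.15, -0.043, -6], [0.03, -0.185, -0.043, -6], [0.03, -0.185, -0.043, -6]],
  ],
)

```text
time: 10.13
tool_pos: [462.6, -117.7, 106.0]
tcp_rot: [-2.873, 1.562, -2.888]
contact_force: [0.8, 0.1, -1.0]
grip_width: 21.8
```

Request:
step_arm(
  targets=[
    [[0.02, -0.2, 0.026, -6], [0.03, -0.2, 0.026, -6], [0.03, -0.2, 0.026, -6], [0.03, -0.2, 0.026, -6], [0.03, -0.2, 0.026, -6]],
  ],
)

```text
time: 10.55
tool_pos: [485.1, -320.8, 75.9]
tcp_rot: [-2.921, 1.563, -2.832]
contact_force: [0.8, 0.0, -1.1]
grip_width: 22.2
```

```bash
python3 -c "
from h import *
plan((484,-339.5,8.5,.1))"
```

```text
t 10.55 tcp [ 485.1 -320.8   75.9] F [ 0.8  0.  -1.1] w 22.2 q [-0.71  0.6   1.55 -0.01  1.   -2.37] xax [-0.008 -0.002 -1.   ]
yaw z-axis 0.089
shift [ 0.0675 -0.0184 -0.0022] turn -0.64
```

Request:
step_arm(
  targets=[
    [[0.03, -0.01, 0, 0], [0.05, -0.01, 0, 0], [0.06, -0.01, 0, 0], [0.067, -0.01, 0, 0], [0.067, -0.01, 0, 0]],
  ],
)

```text
time: 10.97
tool_pos: [485.4, -330.3, 8.6]
tcp_rot: [-3.019, 1.562, -2.93]
contact_force: [0.0, -0.0, -1.5]
grip_width: 21.9
```

Request:
step_arm(
  targets=[
    [[0, 0, 0, 0], [0, 0, 0, 0], [0, 0, 0, 0], [0, 0, 0, 0], [0, 0, 0, 0]],
  ],
  jaw=0,
)

```text
time: 11.38
tool_pos: [485.7, -330.3, 9.1]
tcp_rot: [-2.927, 1.563, -2.837]
contact_force: [-0.8, -0.5, -0.0]
grip_width: 50.5
```

Request:
step_arm(
  targets=[
    [[0, 0, 0, 0], [0, 0, 0, 0], [0, 0, 0, 0], [0, 0, 0, 0], [0, 0, 0, 0]],
  ],
)

```text
time: 11.8
tool_pos: [485.7, -330.3, 9.1]
tcp_rot: [-2.937, 1.563, -2.847]
contact_force: [-0.7, 1.3, -0.4]
grip_width: 83.8
```

Request:
step_arm(
  targets=[
    [[-0.03, 0, 0, 0], [-0.07, 0, 0, 0], [-0.11, 0, 0, 0], [-0.14, 0, 0, 0], [-0.14, 0, 0, 0]],
  ],
)

```text
time: 12.22
tool_pos: [489.5, -332.3, 156.3]
tcp_rot: [-1.521, 1.56, -1.431]
contact_force: [0.9, -0.2, -0.1]
grip_width: 91.9
```

```bash
python3 -c "
from h import *
c=cap('scene'); P=cloud(c); m=cv2.inRange(c['color'],(0,0,0),(55,55,55))>0
Q=P[m&(P[...,2]>5)&(P[...,2]<60)&(abs(P[...,0]-470)<90)&(abs(P[...,1]+330)<60)]; print(len(Q),np.median(Q,0),Q.max(0))
plan((440,-170,150,-.0),(425,0,150,-.05),(430,170,150,-.1),(486,342,150,-.1))"
```

```text
270 [ 478.65630896 -324.23434179   26.97893925] [ 524.61685327 -315.68036247   32.67270883]
t 12.27 tcp [ 488.4 -331.3  153. ] F [-0.3 -0.1 -0.6] w 92.3 q [-0.72  0.52  1.45 -0.01  1.17 -2.38] xax [-0.002 -0.008 -1.   ]
yaw z-axis 0.09
shift [ 0.0018  0.165  -0.0337] turn 5.15
shift [-0.0013  0.17   -0.015 ] turn 2.86
shift [-0.0013  0.17   -0.0035] turn 2.86
shift [-0.0014  0.1767  0.0385] turn 0.0
```

Request:
step_arm(
  targets=[
    [[-0.02, 0.165, -0.034, 5], [-0.02, 0.165, -0.034, 5], [-0.02, 0.165, -0.034, 5], [-0.02, 0.165, -0.034, 5], [-0.02, 0.165, -0.034, 5]],
  ],
)

```text
time: 12.68
tool_pos: [436.6, -163.9, 171.1]
tcp_rot: [-2.633, 1.564, -2.628]
contact_force: [1.0, 0.1, -0.1]
grip_width: 91.9
```

Request:
step_arm(
  targets=[
    [[-0.02, 0.17, -0.015, 3], [-0.02, 0.17, -0.015, 3], [-0.02, 0.17, -0.015, 3], [-0.02, 0.17, -0.015, 3], [-0.02, 0.17, -0.015, 3]],
  ],
)

```text
time: 13.1
tool_pos: [419.1, 10.3, 190.0]
tcp_rot: [-2.904, 1.562, -2.948]
contact_force: [-0.1, -0.1, 0.2]
grip_width: 91.6
```

Request:
step_arm(
  targets=[
    [[-0.01, 0.17, 0, 3], [-0.01, 0.17, 0, 3], [-0.01, 0.17, 0, 3], [-0.01, 0.17, 0, 3], [-0.01, 0.17, 0, 3]],
  ],
)

```text
time: 13.52
tool_pos: [426.0, 185.1, 198.8]
tcp_rot: [-3.058, 1.562, 3.133]
contact_force: [-0.5, 0.4, -0.0]
grip_width: 91.4
```

Request:
step_arm(
  targets=[
    [[0, 0.18, 0.03, 0], [0, 0.18, 0.03, 0], [0, 0.18, 0.03, 0], [0, 0.18, 0.03, 0], [0, 0.18, 0.03, 0]],
  ],
)

```text
time: 13.93
tool_pos: [472.6, 365.0, 196.4]
tcp_rot: [-3.073, 1.56, 3.12]
contact_force: [-1.1, -0.9, -0.5]
grip_width: 92.0
```

Run:
```python
from h import *
import pickle
plan((486,342,100,-.1))
c=cap('wrist'); pickle.dump(c,open('w5.pkl','wb')); save(c,'w5.png')
print([np.round(proj(c,p),0) for p in ((476,343,30),(366,355,15),(600,331,30))])
```

```text
t 13.93 tcp [472.6 365.  196.4] F [-1.1 -0.9 -0.5] w 92.0 q [ 0.53  0.5   1.35  0.01  1.29 -0.96] xax [-0.011  0.    -1.   ]
yaw z-axis -0.091
shift [ 0.0963 -0.0216  0.0165] turn 0.54
[array([295., 195.]), array([296.,  85.]), array([297., 300.])]
```

View pics/w5.png

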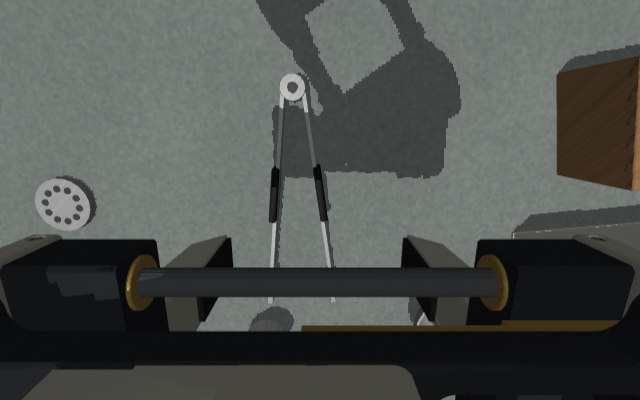

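Run:
```python
from h import *
import pickle
c=pickle.load(open('w5.pkl','rb'))
g=lambda u,v,z:ray(c,u,v,z)[:2]
# grip end points (top edge)
for p in ((275,168),(274,221),(317,165),(324,220)): print(p,g(*p,30))
m=(g(275,168,30)+g(274,221,30)+g(317,165,30)+g(324,220,30))/4; pv=g(292,87,20); tp=(g(271,299,30)+g(334,299,30))/2
print(m,pv,tp,np.arctan2(*(tp-pv)[::-1]),np.linalg.norm(tp-pv),np.linalg.norm(m-pv))
y=np.arctan2(*(tp-pv)[::-1]); a=m+12*np.array([np.cos(y),np.sin(y)])
print(a); plan((a[0],a[1],80,y),(a[0],a[1],4,y))
```

```text
(275, 168) [445.96131178 325.21344171]
(274, 221) [502.79308355 317.01427478]
(317, 165) [446.82630427 368.7014817 ]
(324, 220) [506.58075015 370.83201515]
[475.54036244 345.44030334] [368.14573783 350.78512469] [599.40826191 337.98505551] -0.055292236905183784 231.6164864946111 107.52754303299658
[487.52202372 344.77713452]
t 13.98 tcp [472.9 366.5 196.1] F [-2.4 -0.3 -0.3] w 91.9 q [ 0.53  0.5   1.35  0.01  1.29 -0.96] xax [-0.01   0.001 -1.   ]
yaw z-axis -0.089
shift [ 0.1159 -0.0204  0.0178] turn -1.96
shift [ 0.076  -0.      0.0008] turn 0.0
```

Request:
step_arm(
  targets=[
    [[0.03, -0.02, 0.018, -1.3], [0.07, -0.02, 0.018, -1.3], [0.11, -0.02, 0.018, -1.3], [0.13, -0.02, 0.018, -1.3], [0.13, -0.02, 0.018, -1.3]],
  ],
)

```text
time: 14.4
tool_pos: [484.1, 342.3, 59.4]
tcp_rot: [-2.854, 1.549, -2.921]
contact_force: [-0.2, 0.2, -0.6]
grip_width: 91.8
```

```bash
python3 -c "
from h import *
plan((487.5,344.5,5,-.065))"
```

```text
t 14.4 tcp [484.1 342.3  59.4] F [-0.2  0.2 -0.6] w 91.8 q [ 0.48  0.65  1.51  0.01  1.   -1.02] xax [-0.022 -0.005 -1.   ]
yaw z-axis -0.068
shift [0.0543 0.0028 0.0044] turn -0.15
```

Request:
step_arm(
  targets=[
    [[0.02, 0.003, 0.004, 0], [0.04, 0.003, 0.004, 0], [0.05, 0.003, 0.004, 0], [0.054, 0.003, 0.004, 0], [0.054, 0.003, 0.004, 0]],
  ],
)

```text
time: 14.82
tool_pos: [487.3, 344.5, 5.4]
tcp_rot: [-2.845, 1.548, -2.913]
contact_force: [0.5, -0.2, -0.3]
grip_width: 91.8
```

Request:
step_arm(
  targets=[
    [[0, 0, 0, 0], [0, 0, 0, 0], [0, 0, 0, 0], [0, 0, 0, 0], [0, 0, 0, 0]],
  ],
  jaw=0.41,
)

```text
time: 15.23
tool_pos: [487.5, 344.5, 6.0]
tcp_rot: [-2.847, 1.549, -2.914]
contact_force: [0.6, -0.9, 1.0]
grip_width: 62.9
```

Request:
step_arm(
  targets=[
    [[0, 0, 0, 0], [0, 0, 0, 0], [0, 0, 0, 0], [0, 0, 0, 0], [0, 0, 0, 0]],
  ],
)

```text
time: 15.65
tool_pos: [487.5, 344.5, 6.0]
tcp_rot: [-2.841, 1.549, -2.909]
contact_force: [0.1, -0.8, 0.3]
grip_width: 54.2
```

Run:
```python
from h import *
plan((487.5,344.5,75,-.065))
c=cap('wrist')
g=lambda u,v,z:ray(c,u,v,z)[:2]
cv2.imwrite('pics/w6.png',c['color'][...,::-1])
```

```text
t 15.65 tcp [487.5 344.5   6. ] F [ 0.1 -0.8  0.3] w 54.2 q [ 0.48  0.72  1.54  0.01  0.9  -1.02] xax [-0.021 -0.005 -1.   ]
yaw z-axis -0.068
shift [-0.069  -0.0004 -0.0014] turn -0.14
```

View pics/w6.png

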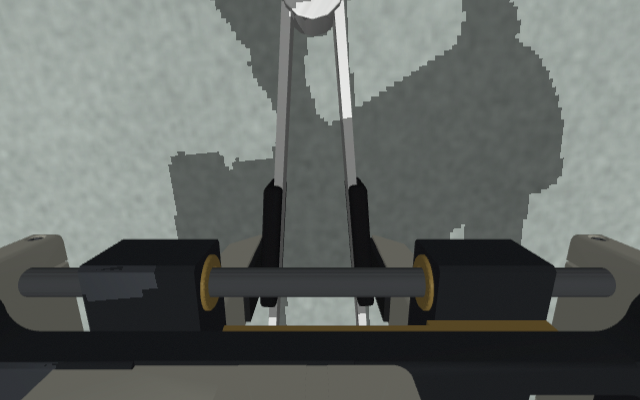

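Request:
step_arm(
  targets=[
    [[-0.005, 0, 0, 0], [-0.015, 0, 0, 0], [-0.03, 0, 0, 0], [-0.045, 0, 0, 0], [-0.06, 0, 0, 0]],
  ],
)

```text
time: 16.12
tool_pos: [488.8, 344.9, 67.4]
tcp_rot: [-2.851, 1.549, -2.918]
contact_force: [0.0, -0.3, -1.9]
grip_width: 54.3
```

Run:
```python
from h import *
import pickle
plan((463,340,66,-.1),(463,220,66,-.12),(463,106.5,66,-.125))
t=cap('top');s=cap('scene');pickle.dump((t,s),open('ts7.pkl','wb'))
a=cv2.resize(t['color'][90:200,245:385],(0,0),fx=2.8,fy=2.8,interpolation=2);b=cv2.resize(s['color'][130:240,240:380],(0,0),fx=2.8,fy=2.8,interpolation=2)
a2=cv2.resize(t['color'][150:260,120:260],(0,0),fx=2.8,fy=2.8,interpolation=2)[:260];b2=cv2.resize(s['color'][100:260,370:530],(0,0),fx=2.45,fy=1.625,interpolation=2)[:260]
b2=cv2.resize(b2,(392,260))
cv2.imwrite('pics/n7.png',np.vstack([np.hstack([a,b]),np.hstack([a2,b2])])[...,::-1])
```

```text
t 16.12 tcp [488.8 344.9  67.4] F [ 0.  -0.3 -1.9] w 54.3 q [ 0.48  0.64  1.49  0.01  1.03 -1.02] xax [-0.021 -0.005 -1.   ]
yaw z-axis -0.067
shift [ 0.002  -0.0066 -0.0254] turn 1.87
shift [ 0.0006 -0.1194  0.012 ] turn 1.15
shift [ 0.0005 -0.1127  0.0136] turn 0.29
```

View pics/n7.png

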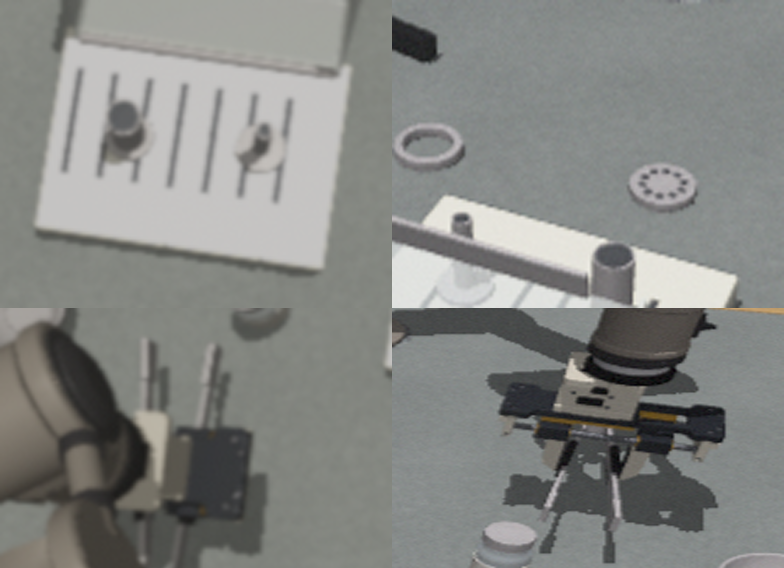

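Run:
```python
from h import *
import pickle
t,s=pickle.load(open('ts7.pkl','rb'))
print('wide',ray(t,289.7,130.4,102)[:2],ray(s,318.6,220.2,102)[:2],'nar',ray(t,338.3,136.5,102)[:2])
P=cloud(t)
for u0,u1 in ((168,178),(190,202)):
    Q=P[158:188,u0:u1].reshape(-1,3); Q=Q[(Q[:,2]>60)&(Q[:,2]<130)]; print(len(Q),Q.mean(0),Q.max(0),np.median(Q[:,2]),np.polyfit(Q[:,0],Q[:,2],1)[0],Q[Q[:,0]>585].mean(0))
P=cloud(s); Q=P[100:260,370:530].reshape(-1,3); Q=Q[(Q[:,2]>50)&(Q[:,2]<110)&(Q[:,0]>525)&(Q[:,0]<620)&(abs(Q[:,1]-340)<60)]; print(len(Q),Q.mean(0),Q.max(0),Q.min(0),np.polyfit(Q[:,0],Q[:,2],1))
```

```text
wide [683.74591851  77.95729094] [677.63347715  79.32088259] nar [670.02808181 -40.32925116]
132 [579.35900113 365.58492865  81.38754332] [607.02332966 369.67043852  92.57604881] 83.27830770951712 0.019987059144770877 [596.73539902 365.338423    81.90230763]
123 [575.85806036 310.77033008  82.40796854] [603.88732924 318.62406767  93.98676241] 84.18736423580182 0.06129996105685928 [594.50814179 308.23296436  83.43178641]
215 [578.85601789 345.89336195  85.05654007] [609.42702128 371.84468664  95.88657627] [525.00622799 306.92695989  67.34045455] [-2.38197002e-02  9.88447169e+01]
```

Request:
step_arm(
  targets=[
    [[0, -0.005, -0.012, 0.5], [0, -0.02, -0.024, 1], [0, -0.04, -0.026, 1.5], [0, -0.06, -0.026, 2], [0, -0.08, -0.026, 2]],
  ],
)

```text
time: 16.63
tool_pos: [458.3, 267.0, 69.5]
tcp_rot: [-2.895, 1.554, -2.997]
contact_force: [-0.1, 0.1, -1.1]
grip_width: 54.1
```

Request:
step_arm(
  targets=[
    [[0, -0.025, 0.002, 0.3], [0, -0.05, 0.004, 0.6], [0, -0.075, 0.006, 0.9], [0, -0.095, 0.007, 1.1], [0, -0.105, 0.008, 1.1]],
  ],
)

```text
time: 17.05
tool_pos: [455.0, 159.8, 69.5]
tcp_rot: [-2.855, 1.553, -2.978]
contact_force: [-0.4, 0.5, -1.5]
grip_width: 54.5
```

```bash
python3 -c "
from h import *
plan((463,106.5,64,-.125))"
```

```text
t 17.05 tcp [455.  159.8  69.5] F [-0.4  0.5 -1.5] w 54.5 q [ 0.18  0.47  1.83  0.    0.86 -1.27] xax [-0.018 -0.003 -1.   ]
yaw z-axis -0.123
shift [ 0.0055 -0.0519  0.0146] turn 0.14
```

Request:
step_arm(
  targets=[
    [[0.002, -0.02, 0.003, 0], [0.004, -0.04, 0.006, 0], [0.006, -0.05, 0.01, 0], [0.006, -0.052, 0.013, 0], [0.006, -0.052, 0.013, 0]],
  ],
)

```text
time: 17.47
tool_pos: [462.3, 106.5, 63.5]
tcp_rot: [-2.868, 1.554, -2.992]
contact_force: [-0.0, -0.2, -1.7]
grip_width: 53.7
```

Run:
```python
from h import *
import pickle
plan((581,91.8,62,-.125))
t=cap('top');s=cap('scene');pickle.dump((t,s),open('ts8.pkl','wb'))
a=cv2.resize(t['color'][110:210,240:380],(0,0),fx=2.8,fy=2.8,interpolation=2);b=cv2.resize(s['color'][140:240,250:390],(0,0),fx=2.8,fy=2.8,interpolation=2)
cv2.imwrite('pics/n8.png',np.hstack([a,b])[...,::-1])
```

```text
t 17.47 tcp [462.3 106.5  63.5] F [-0.  -0.2 -1.7] w 53.7 q [ 0.07  0.47  1.85 -0.    0.84 -1.38] xax [-0.017 -0.003 -1.   ]
yaw z-axis -0.124
shift [-0.0005  0.      0.1196] turn 0.06
```

View pics/n8.png

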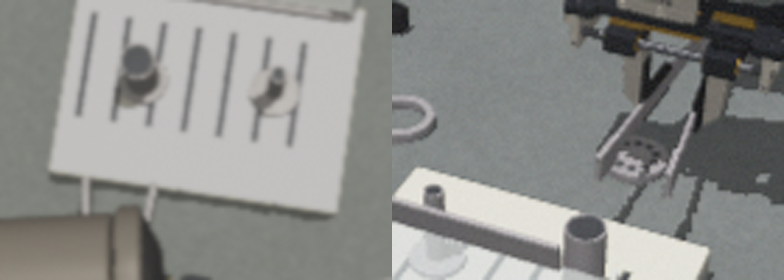

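Run:
```python
from h import *
import pickle
t,s=pickle.load(open('ts8.pkl','rb'))
for z in (78,86): print(z,ray(t,271-.3,173.3,z)[:2],ray(t,294.7,176.1,z)[:2])
# scene: bottom front corners of pads
for n,p in (('r top',(597,155)),('r bot',(600,180)),('l top',(670,170)),('l bot',(671,192))):
    u,v=250+(p[0]-392)/2.8,140+p[1]/2.8
    X=592 if n[0]=='l' else 585
    d=s['R'].T@np.array([(u-s['cx'])/s['f'],(v-s['cy'])/s['f'],1]); o=-s['R'].T@s['t']
    print(n,o+d*(X-o[0])/d[0])
P=cloud(t); m=(P[...,2]>55)&(P[...,2]<110)
for u0,u1 in ((266,275),(288,299)):
    k=m.copy(); k[:,:u0]=0;k[:,u1:]=0;k[:170]=0;k[190:]=0; Q=P[k]; print(len(Q),Q.mean(0),Q.max(0),np.percentile(Q[:,2],[20,50,80]))
```

```text
78 [581.4933456  124.55335988] [575.30541264  65.09308022]
86 [580.22563616 123.55665255] [574.08713342  64.57135139]
r top [585.          67.10569818  95.98766649]
r bot [585.          70.56945039  71.0932705 ]
l top [592.         127.72223441  99.34812598]
l bot [592.         130.13977725  77.57827426]
47 [566.93818277 122.12320701  83.19098433] [580.75748222 125.2879019   90.22187007] [81.74543711 86.29907365 87.41204079]
43 [559.67747985  65.97079345  83.52436345] [574.39515341  70.68577619  89.45625691] [78.99893608 86.67402066 87.95809171]
```

Request:
step_arm(
  targets=[
    [[0, -0.002, 0.01, 0], [0, -0.0025, 0.025, 0], [0, -0.0025, 0.04, 0], [0, -0.0025, 0.055, 0], [0, -0.0025, 0.065, 0]],
  ],
)

```text
time: 17.98
tool_pos: [528.1, 97.5, 62.5]
tcp_rot: [-2.868, 1.555, -2.989]
contact_force: [-0.2, -0.8, -1.0]
grip_width: 54.0
```

```bash
python3 -c "
from h import *
plan((583.3,88.9,62,-.125))"
```

```text
t 17.98 tcp [528.1  97.5  62.5] F [-0.2 -0.8 -1. ] w 54.0 q [ 0.04  0.56  1.68 -0.    0.92 -1.41] xax [-0.016 -0.002 -1.   ]
yaw z-axis -0.121
shift [-0.0003 -0.0019  0.0559] turn 0.21
```

Request:
step_arm(
  targets=[
    [[0, -0.002, 0.01, 0], [0, -0.002, 0.022, 0], [0, -0.002, 0.034, 0], [0, -0.002, 0.046, 0], [0, -0.002, 0.056, 0]],
  ],
)

```text
time: 18.4
tool_pos: [584.9, 89.5, 61.6]
tcp_rot: [-2.867, 1.556, -2.988]
contact_force: [0.1, -0.9, -1.0]
grip_width: 54.3
```

Run:
```python
from h import *
import pickle
plan((583.3,88.9,62,-.125))
t=cap('top');s=cap('scene');pickle.dump((t,s),open('ts9.pkl','wb'))
a=cv2.resize(t['color'][90:190,250:350],(0,0),fx=4,fy=4,interpolation=2);b=cv2.resize(s['color'][160:260,270:370],(0,0),fx=4,fy=4,interpolation=2)
cv2.imwrite('pics/n9.png',np.hstack([a,b])[...,::-1])
```

```text
t 18.4 tcp [584.9  89.5  61.6] F [ 0.1 -0.9 -1. ] w 54.3 q [ 0.02  0.64  1.52 -0.    1.   -1.43] xax [-0.015 -0.002 -1.   ]
yaw z-axis -0.12
shift [-0.0004 -0.0007 -0.0015] turn 0.27
```

View pics/n9.png

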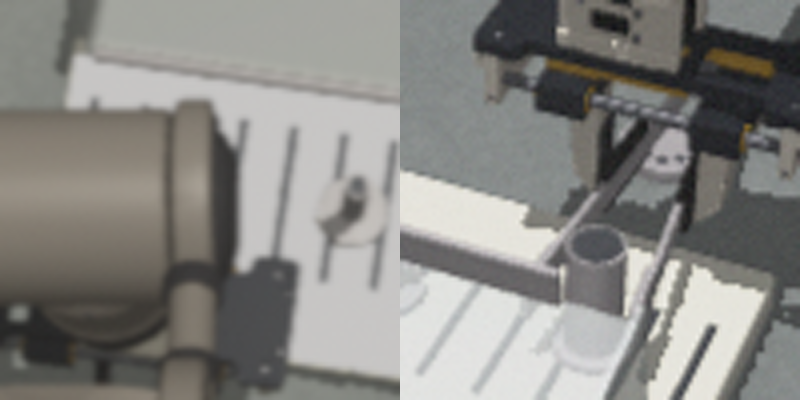

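Request:
step_arm(
  targets=[
    [[0, 0, 0, 0], [0, 0, 0, 0], [0, 0, 0, 0], [0, 0, 0, 0], [0, 0, 0, 0]],
  ],
  jaw=1,
)

```text
time: 18.92
tool_pos: [584.9, 89.4, 61.7]
tcp_rot: [-2.863, 1.556, -2.983]
contact_force: [-1.0, 0.4, -1.3]
grip_width: 43.1
```

Request:
step_arm(
  targets=[
    [[0, 0, 0, 0], [0, 0, 0, 0], [0, 0, 0, 0], [0, 0, 0, 0], [0, 0, 0, 0]],
  ],
)

```text
time: 19.33
tool_pos: [584.8, 89.4, 61.6]
tcp_rot: [-2.863, 1.556, -2.983]
contact_force: [-0.3, -0.8, -1.3]
grip_width: 42.7
```

```bash
python3 -c "
from h import *
plan((583.3,88.9,62,-.125))"
```

```text
t 19.33 tcp [584.8  89.4  61.6] F [-0.3 -0.8 -1.3] w 42.7 q [ 0.02  0.64  1.52 -0.    1.   -1.43] xax [-0.014 -0.002 -1.   ]
yaw z-axis -0.121
shift [-0.0003 -0.0007 -0.0014] turn 0.25
```

The jaws stopped at 42.7 mm, so the tongs are closed on the wide tube. Next I lift.

Request:
step_arm(
  targets=[
    [[-0.004, 0, 0, 0], [-0.01, 0, 0, 0], [-0.018, 0, 0, 0], [-0.026, 0, 0, 0], [-0.034, 0, 0, 0]],
  ],
)

```text
time: 19.75
tool_pos: [585.6, 89.5, 96.9]
tcp_rot: [-2.855, 1.557, -2.976]
contact_force: [-0.1, -0.4, -2.4]
grip_width: 43.0
```

Request:
step_arm(
  targets=[
    [[-0.01, 0, 0, 0], [-0.02, 0, 0, 0], [-0.03, 0, 0, 0], [-0.04, 0, 0, 0], [-0.048, 0, 0, 0]],
  ],
)

```text
time: 20.17
tool_pos: [586.5, 89.6, 146.4]
tcp_rot: [-2.845, 1.558, -2.965]
contact_force: [0.8, 0.8, -2.8]
grip_width: 42.9
```

Request:
step_arm(
  targets=[
    [[-0.008, 0, 0, 0], [-0.016, 0, 0, 0], [-0.022, 0, 0, 0], [-0.026, 0, 0, 0], [-0.028, 0, 0, 0]],
  ],
)

```text
time: 20.58
tool_pos: [587.0, 89.7, 175.0]
tcp_rot: [-2.838, 1.559, -2.958]
contact_force: [-0.0, 0.5, -2.1]
grip_width: 42.7
```

Request:
step_arm(
  targets=[
    [[0, 0, 0, 0], [0, 0, 0, 0], [0, 0, 0, 0], [0, 0, 0, 0], [0, 0, 0, 0]],
  ],
)

```text
time: 21.0
tool_pos: [586.8, 89.6, 174.6]
tcp_rot: [-2.845, 1.558, -2.966]
contact_force: [0.8, -0.3, -2.5]
grip_width: 42.8
```

Run:
```python
from h import *
import pickle
plan((584,89,180,-.125))
s=cap('scene');t=cap('top'); pickle.dump((t,s),open('ts10.pkl','wb'))
P=cloud(s); print('expect tube top px',proj(s,(682,79,205)),proj(s,(682,79,135)))
k=(abs(P[...,0]-684)<30)&(abs(P[...,1]-79)<28)&(P[...,2]>100)&(P[...,2]<240); Q=P[k]; print('nozzle region',len(Q),Q.min(0),Q.max(0),np.median(Q,0))
print(np.histogram(Q[:,2],bins=np.arange(100,241,10)))
# what stands on the deck now: scene points over 45mm within stand near wide/narrow spots
for n,x,y in (('wide spot',681,79),('narrow',670,-40)):
    k=(np.hypot(P[...,0]-x,P[...,1]-y)<26)&(P[...,2]>25)&(P[...,2]<115); q=P[k]; print(n,len(q),np.histogram(q[:,2],bins=[25,38,60,85,115])[0])
T=cloud(t); k=(abs(T[...,0]-480)<60)&(abs(T[...,1]+327)<25)&(T[...,2]>8); print('knife',T[k].mean(0),T[k][:,2].max())
k=(np.hypot(T[...,0]-670,T[...,1]+40)<30)&(T[...,2]>60)&(T[...,2]<120);print('narrow top',k.sum(),T[k].mean(0) if k.any() else '')
```

```text
t 21.0 tcp [586.8  89.6 174.6] F [ 0.8 -0.3 -2.5] w 42.8 q [ 0.02  0.52  1.39 -0.    1.24 -1.43] xax [-0.012 -0.002 -1.   ]
yaw z-axis -0.121
shift [-0.0053 -0.001  -0.0028] turn 0.25
expect tube top px (np.float64(319.54671202826245), np.float64(180.9533221843579)) (np.float64(318.4290405983751), np.float64(209.11988237466377))
nozzle region 875 [654.32834677  54.4572442  142.46351188] [707.36583342 102.97868068 217.79470194] [694.08048792  81.99374931 187.33895671]
(array([  0,   0,   0,   0, 127,  73,  53, 101, 119, 167,  72, 163,   0,
         0]), array([100, 110, 120, 130, 140, 150, 160, 170, 180, 190, 200, 210, 220,
       230, 240]))
wide spot 0 [0 0 0 0]
narrow 60 [ 0  0  0 60]
knife [ 477.63742524 -328.10761321   25.68495353] 35.442295273817464
narrow top 63 [668.42145854 -42.20421187  93.01527437]
```

Run:
```python
from h import *
s=cap('scene');P=cloud(s)
k=(P[...,0]>700)&(P[...,0]<960)&(abs(P[...,1]-10)<140)&(P[...,2]>150)&(P[...,2]<260);print('cover pts behind hinge',k.sum(),P[k].mean(0) if k.any() else '')
k=(abs(P[...,0]-684)<30)&(abs(P[...,1]-79)<28)&(P[...,2]>100)&(P[...,2]<240); print(P[k][:,2].min(),P[k][:,2].max())
print(bot.close_job())
```

```text
cover pts behind hinge 6289 [828.15860494   7.59548652 169.73502241]
142.4604814639717 217.8146215883734
the job is handed in; nothing more can be done
None
```

The job is done and handed in at about 21 s of the 72 s allowed; no verdict was reported. I took the far knife, slid its blade under the lip and levered the cover wide open. I laid the knife back on the table near where it started, then closed the tongs on the wide nozzle and lifted it.

**Last checks, from depth and force readings:**
- **Wide nozzle:** its foot is about 142 mm above the table. The height did not change between two readings, and its old spot on the deck is empty.
- **Tongs:** the jaws hold steady at 42.8 mm, which fits the 32 mm tube.
- **Narrow nozzle:** still standing on the deck.
- **Cover:** points seen only behind the hinge, consistent with wide open. I did not measure its angle.
- **Knife:** flat on the table, off the stand.

No check failed. The one disagreement was in the tongs' heading, about 0.05 rad between the first two views. I used a middle value, and the grip came out centred. I did not re-measure the bystanders at the end, but nothing was planned to pass near enough to touch them.

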